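# Transfer four pipe weld coupons to the inspection rack in reverse order

### The arm

A 7-joint arm with a two-finger parallel gripper is mounted at the origin on the work surface. World frame = base frame: x ahead of the robot, y to its left, z up, the work surface at z = 0. Lengths are in m, angles in rad, forces in N, time in s.
With the tool pointing down it reaches from about 0.35 to 0.9 m from the base axis. Payload 8.1 kg.
Tool frame: the origin (TCP) lies between the finger pads; the fingertips stand ahead of it and the grasp point (between the pads) is the TCP (arm.nose_length is the z of the fingertips in the tool frame, in m); z points along the fingers, y is the line along which they close (so a half turn about z gives the same grasp; the last joint's range is limited). The gripper opens to 92 mm and grips with 3 to 60 N. Pads are 19 mm wide; open, the fingers measure 130 mm over their backs; the gripper's body (75 mm by 190 mm) begins 47 mm behind the grasp point.
Start: joints at [1.227, 0.434, 0.025, 1.573, -0.012, 1.134, -0.075], TCP at [0.149, -0.607, 0.208] pointing down, gripper open.
Joint ranges: [-2.62, 2.62], [-0.44, 2.09], [-1.27, 1.32], [0.08, 2.57], [-1.32, 4.46], [0.12, 2], [-2.74, 2.74]. Speed limits (rad/s): [2.22, 2.22, 3.01, 3.01, 3.14, 3.14, 3.14].

### API

Orientations are given as a rotation vector (axis times angle).
In Python, from cell import sensors, optics, arm gives the robot as it stands.
- The arm moves only by the tool arm_command, never from a script. Its argument "deltas" is one flat list of numbers, 7 for each row, row after row: the turn, a rotation vector about the world's x, y, z as a fraction of full scale, then the shift along the world's x, y, z as a fraction of full scale, then the finger opening in mm, from 0 to 91.8. In form: [wx, wy, wz, dx, dy, dz, fingers, wx, wy, wz, dx, dy, dz, fingers, ...]. A call has 1 to 20 rows; each row is the pose to reach, as a shift and turn from the pose commanded when the call began; what a row does not reach only later rows make up. Full scale, the value 1, is 1 m for a shift and 90 degrees for a turn. A row lasts 1/10 s, in which the tool goes at most 50 mm and 8.59 degrees, less where a joint would pass 70% of its speed; a pose out of reach is approached as far as the arm can. A call with a number of a shift or a turn outside -1 to 1 is refused whole. A call with a gripper value outside its range is refused whole. The fingers move at their own pace and stop on an object; "force" is the grip in N (left out, the last holds). Time passes only in rows, so rows that repeat a pose let the fingers close. It gives the time, the measured TCP pose, the force, the opening and the grip force at its end, in the units of the state.
- sensors.observe(): the state, without advancing time (a new reading comes with each control period).
- optics.get_image(name): name is "scene" or "top"; returns the picture (400x640x3 uint8, blue, green, red); there is no depth.
- optics.calibration(name): a dict with "camera_matrix" (3x3 intrinsics, pixels), "D" ([k1, k2, p1, p2, k3] as OpenCV has them; the pictures are not rectified), "rvec" (rotation vector, rad) and "tvec" (3), from world to camera coordinates, as OpenCV has them. Camera axes: x right, y down, z forward; pixel columns grow to the right and rows downward; lengths in m; the calibration is good to about 2 mm. A picture is of the moment at which its call begins. calibration takes no time and is no camera call.
- arm.sign_off(): hands the job in; it is judged then, once.
The state is a dict: "clock": time; "joints": joint angles; "dq": joint speeds; "joint_efforts": joint torques, N m; "position": TCP position; "ee_rot": TCP orientation; "force": force on the tool from outside, world axes, zero at the start; "ft_torque": the same for the moment, N m; "width": opening from 0.0 (shut) to 1.0 (fully open); "gripper_force": force on a finger pad.
Only numpy, scipy, OpenCV 4.12 (cv2) and the standard library are available. Lean on these libraries where they do the work, as an engineer would, in place of code of your own. Each camera call takes 0.05 s, during which the arm holds its last target. There are 200 camera calls.

### The job

Move the four colour-banded pipe coupons from the cooling rack (coloured pockets) to the inspection rack (plain grey pockets), one upright in each pocket, in reverse order counted from the white end plates: the coupon nearest the white plate of the cooling rack goes to the inspection pocket farthest from that rack's white plate, the second nearest to the second farthest, and so on. Leave all four standing upright on the pocket floors, released and still, and do not tip any coupon over on the way.

Things in the scene. Friction and masses are not known exactly. Their poses are not given: they have to be found in the camera images.
- coupon_red (a point): Centre (on the axis, half-way up) of the red coupon: loose upright steel pipe, 42 mm outside diameter, 5 mm wall, 70 mm tall, about 0.3 kg, the upper 26 mm painted red, a copper weld bead round its bare lower half. z axis = pipe axis. Standing in any pocket its centre is 43 mm above the bench, its top 78 mm. It starts in the red pocket, within 4 mm of its centre.
- coupon_yellow (a point): Centre (on the axis, half-way up) of the yellow coupon: loose upright steel pipe, 42 mm outside diameter, 5 mm wall, 70 mm tall, about 0.3 kg, the upper 26 mm painted yellow, a copper weld bead round its bare lower half. z axis = pipe axis. Standing in any pocket its centre is 43 mm above the bench, its top 78 mm. It starts in the yellow pocket, within 4 mm of its centre.
- coupon_blue (a point): Centre (on the axis, half-way up) of the blue coupon: loose upright steel pipe, 42 mm outside diameter, 5 mm wall, 70 mm tall, about 0.3 kg, the upper 26 mm painted blue, a copper weld bead round its bare lower half. z axis = pipe axis. Standing in any pocket its centre is 43 mm above the bench, its top 78 mm. It starts in the blue pocket, within 4 mm of its centre.
- coupon_green (a point): Centre (on the axis, half-way up) of the green coupon: loose upright steel pipe, 42 mm outside diameter, 5 mm wall, 70 mm tall, about 0.3 kg, the upper 26 mm painted green, a copper weld bead round its bare lower half. z axis = pipe axis. Standing in any pocket its centre is 43 mm above the bench, its top 78 mm. It starts in the green pocket, within 4 mm of its centre.
- home_red (a point): Centre of the floor (8 mm above the bench) of the red pocket of the cooling rack, where the red coupon starts: fixed shallow tray painted red, 68 mm square, 60 mm inside, lips 8 mm high. The four coloured pockets stand in a row at 72 mm pitch, their order varies. y axis along the row, x across.
- home_yellow (a point): Centre of the floor (8 mm above the bench) of the yellow pocket of the cooling rack, where the yellow coupon starts: fixed shallow tray painted yellow, 68 mm square, 60 mm inside, lips 8 mm high. The four coloured pockets stand in a row at 72 mm pitch, their order varies. y axis along the row, x across.
- home_blue (a point): Centre of the floor (8 mm above the bench) of the blue pocket of the cooling rack, where the blue coupon starts: fixed shallow tray painted blue, 68 mm square, 60 mm inside, lips 8 mm high. The four coloured pockets stand in a row at 72 mm pitch, their order varies. y axis along the row, x across.
- home_green (a point): Centre of the floor (8 mm above the bench) of the green pocket of the cooling rack, where the green coupon starts: fixed shallow tray painted green, 68 mm square, 60 mm inside, lips 8 mm high. The four coloured pockets stand in a row at 72 mm pitch, their order varies. y axis along the row, x across.
- cool_white: Fixed white end plate of the cooling rack (coloured pockets): upright, 70 mm across the row, 14 along it, 42 tall. Origin: middle of its underside, 4 mm above the bench; y axis along the row, x across. Pocket centres lie on its y axis line 45, 117, 189, 261 mm from it, always on the side towards the bench mid-line y = 0. A black plate marks the other end. 
- insp_white: Fixed white end plate of the inspection rack (4 empty plain grey pockets, inside 60 mm, floor 8 mm up, lip 8 mm): upright, 70 mm across the row, 14 along it, 42 tall. Origin: middle of its underside, 4 mm above the bench; y axis along the row, x across. Pocket centres lie on its y axis line 45, 117, 189, 261 mm from it, always on the side towards the bench mid-line y = 0. 
Things that resemble listed ones, but are neither listed nor needed, are in the scene too. Of the things shaped like the part that bears home_red, the red one is meant.

How it is judged:
At the end, for the whole second after the job is handed in: Each coupon, its own coloured pocket being k-th from the cooling rack's white plate, stands in inspection pocket 5 - k from that rack's white plate, within 13 mm along and across, centre 38 to 47 mm high, upright within 0.08 rad, at rest (0.02 m/s, 0.2 rad/s) (((horizontal distance between home_red and cool_white between 0.025 and 0.065 m and horizontal distance between coupon_red and insp_white between 0.248 and 0.274 m) or (horizontal distance between home_red and cool_white between 0.097 and 0.137 m and horizontal distance between coupon_red and insp_white between 0.176 and 0.202 m) or (horizontal distance between home_red and cool_white between 0.169 and 0.209 m and horizontal distance between coupon_red and insp_white between 0.104 and 0.13 m) or (horizontal distance between home_red and cool_white between 0.241 and 0.281 m and horizontal distance between coupon_red and insp_white between 0.032 and 0.058 m)) and x of coupon_red in the frame of insp_white between -0.013 and 0.013 m and height (world z) of coupon_red between 0.038 and 0.047 m and angle between each of coupon_red, coupon_yellow, coupon_blue, coupon_green's own z axis and vertical below 0.08 rad and linear speed of each of pipe_red, pipe_yellow, pipe_blue, pipe_green below 0.02 m/s and angular speed of each of pipe_red, pipe_yellow, pipe_blue, pipe_green below 0.2 rad/s and ((horizontal distance between home_yellow and cool_white between 0.025 and 0.065 m and horizontal distance between coupon_yellow and insp_white between 0.248 and 0.274 m) or (horizontal distance between home_yellow and cool_white between 0.097 and 0.137 m and horizontal distance between coupon_yellow and insp_white between 0.176 and 0.202 m) or (horizontal distance between home_yellow and cool_white between 0.169 and 0.209 m and horizontal distance between coupon_yellow and insp_white between 0.104 and 0.13 m) or (horizontal distance between home_yellow and cool_white between 0.241 and 0.281 m and horizontal distance between coupon_yellow and insp_white between 0.032 and 0.058 m)) and x of coupon_yellow in the frame of insp_white between -0.013 and 0.013 m and height (world z) of coupon_yellow between 0.038 and 0.047 m and ((horizontal distance between home_blue and cool_white between 0.025 and 0.065 m and horizontal distance between coupon_blue and insp_white between 0.248 and 0.274 m) or (horizontal distance between home_blue and cool_white between 0.097 and 0.137 m and horizontal distance between coupon_blue and insp_white between 0.176 and 0.202 m) or (horizontal distance between home_blue and cool_white between 0.169 and 0.209 m and horizontal distance between coupon_blue and insp_white between 0.104 and 0.13 m) or (horizontal distance between home_blue and cool_white between 0.241 and 0.281 m and horizontal distance between coupon_blue and insp_white between 0.032 and 0.058 m)) and x of coupon_blue in the frame of insp_white between -0.013 and 0.013 m and height (world z) of coupon_blue between 0.038 and 0.047 m and ((horizontal distance between home_green and cool_white between 0.025 and 0.065 m and horizontal distance between coupon_green and insp_white between 0.248 and 0.274 m) or (horizontal distance between home_green and cool_white between 0.097 and 0.137 m and horizontal distance between coupon_green and insp_white between 0.176 and 0.202 m) or (horizontal distance between home_green and cool_white between 0.169 and 0.209 m and horizontal distance between coupon_green and insp_white between 0.104 and 0.13 m) or (horizontal distance between home_green and cool_white between 0.241 and 0.281 m and horizontal distance between coupon_green and insp_white between 0.032 and 0.058 m)) and x of coupon_green in the frame of insp_white between -0.013 and 0.013 m and height (world z) of coupon_green between 0.038 and 0.047 m); the robot touches nothing.
It fails at once if the red coupon is tipped over (more than 0.8 rad from upright) (angle between coupon_red's own z axis and vertical above 0.8 rad).
It fails at once if the yellow coupon is tipped over (more than 0.8 rad from upright) (angle between coupon_yellow's own z axis and vertical above 0.8 rad).
It fails at once if the blue coupon is tipped over (more than 0.8 rad from upright) (angle between coupon_blue's own z axis and vertical above 0.8 rad).
It fails at once if the green coupon is tipped over (more than 0.8 rad from upright) (angle between coupon_green's own z axis and vertical above 0.8 rad).
It also fails if it takes over 106 s, if anything falls off the work surface, if the arm or the gripper's body presses on something with over 40 N, if the wrist force passes 120 N, or if a joint passes its speed limit or range.

## Working session

There is one attempt and no reset: what is moved stays moved. The work goes in short steps, Python scripts to look and compute and a tool call to move; the robot and the scene stay as the last step left them, time stands still between calls to the robot, and variables do not carry over. Pictures are saved under pics/ and viewed, at most 14 in all, crops included, and the job is handed in when it is done.

Besides the shell and the picture viewer there is one more tool, called after ">>>" in YAML: its name, and indented under it one key for each argument. arm_command: Moves the arm, as the interface text tells. Its arguments: {"type":"object","properties":{"deltas":{"type":"array","items":{"type":"number"}},"force":{"type":"number"}},"required":["deltas"]}

```bash
mkdir -p pics
cat > h.py <<'E'
import numpy as np, cv2
from cell import sensors, optics, arm
def ray(name,uv,z):
    c=optics.calibration(name);K=np.array(c["camera_matrix"],float);D=np.array(c["D"],float)
    R=cv2.Rodrigues(np.array(c["rvec"],float))[0];t=np.array(c["tvec"],float).ravel()
    p=cv2.undistortPoints(np.array(uv,float).reshape(-1,1,2),K,D).reshape(-1,2)
    d=np.c_[p,np.ones(len(p))]@R; o=-R.T@t
    return o[:2]+d[:,:2]*((z-o[2])/d[:,2])[:,None]
E
python3 - <<'E'
from h import *
for n in("scene","top"): cv2.imwrite(f"pics/{n}0.png",optics.get_image(n))
s=sensors.observe();print(s["clock"],s["position"],s["ee_rot"],s["width"],s["force"],arm.nose_length)
for n in("scene","top"):
    c=optics.calibration(n);R=cv2.Rodrigues(np.array(c["rvec"],float))[0];print(n,-R.T@np.ravel(c["tvec"]),c["camera_matrix"][0])
E
```

```text
0.1 [ 0.14888415 -0.60651399  0.20733908] [-3.11751136e+00 -3.77052855e-01  4.44884909e-04] 1.0008634129912342 [ 0.53322614 -0.32122511 -0.53797762] 0.019
scene [ 1.01602811 -0.41593013  0.56041226] [430.10145388   0.         313.07491289]
top [ 5.02412463e-01 -4.27806635e-05  7.84189940e-01] [403.81531181   0.         327.82830321]
```

View pics/scene0.png

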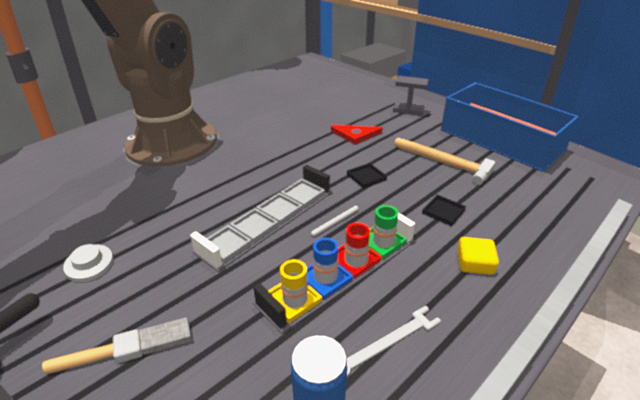

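View pics/top0.png

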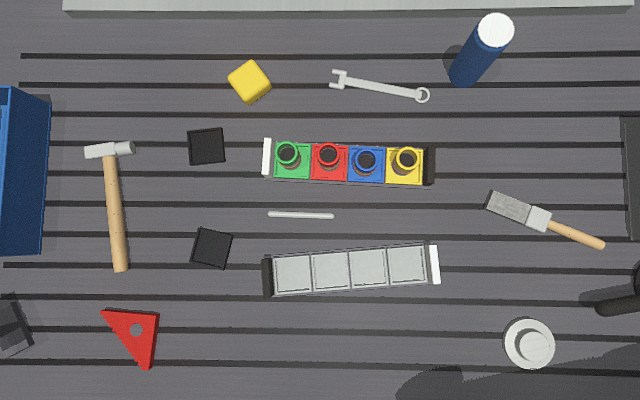

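The top view shows the cooling rack with its white plate on the left at (267,157). From there the pockets run green (288,155), red (328,156), blue (367,161), yellow (407,161). The inspection rack has its white plate on the right at (434,265), with grey pockets at (293,272), (331,269), (369,266) and (407,263).

Lookalikes: 
- Black trays at (206,146) and (211,248).
- Blue can at (482,50).
- Yellow block at (249,82).
- Red bracket at (135,335).
- Blue bin at (25,170).
- White disc at (530,343).
- Rod at (300,215).

I choose the banded pipes in the coloured pockets and the two plates at the row ends.

Run:
```python
from h import *
im=optics.get_image("top");S=4
x0,y0=250,125;c=im[y0:310,x0:450];b=cv2.resize(c,None,fx=S,fy=S,interpolation=cv2.INTER_CUBIC)
P=lambda p:(np.array(p,float)+.5)/S-.5+[x0,y0]
g=cv2.cvtColor(b,cv2.COLOR_BGR2GRAY)
out=b.copy()
for n,(cx,cy) in dict(green=(288,155),red=(328,156),blue=(367,161),yellow=(407,161)).items():
    X,Y=int((cx-x0)*S),int((cy-y0)*S);r=72
    ch=b[Y-r:Y+r,X-r:X+r].max(2)
    q=cv2.HoughCircles(ch,cv2.HOUGH_GRADIENT,1.5,200,param1=100,param2=15,minRadius=42,maxRadius=56)
    if q is None: print(n,None);continue
    u=q[0,0]; u[0]+=X-r;u[1]+=Y-r
    cv2.circle(out,(int(u[0]),int(u[1])),int(u[2]),(255,0,255),1)
    print(n,P(u[:2]).round(1),u[2],ray("top",P(u[:2]),.078).round(4))
hsv=cv2.cvtColor(b,cv2.COLOR_BGR2HSV)
m=((hsv[...,1]<40)&(hsv[...,2]>205)).astype(np.uint8)
k,l,st,ce=cv2.connectedComponentsWithStats(m)
for i in range(1,k):
    if st[i,4]>500:
        rc=cv2.minAreaRect(np.argwhere(l==i)[:,::-1].astype(np.float32))
        print("white",st[i],P(rc[0]).round(1),rc[1:],ray("top",P(rc[0]),.046).round(4))
        cv2.drawContours(out,[cv2.boxPoints(rc).astype(int)],0,(255,0,255),1)
m=((hsv[...,1]<40)&(hsv[...,2]>150)&(hsv[...,2]<205)).astype(np.uint8)
m=cv2.erode(m,np.ones((5,5)));k,l,st,ce=cv2.connectedComponentsWithStats(m)
for i in range(1,k):
    if st[i,4]>3000:
        rc=cv2.minAreaRect(np.argwhere(l==i)[:,::-1].astype(np.float32))
        print("grey",st[i],P(rc[0]).round(1),rc[1:],ray("top",P(rc[0]),.008).round(4))
        cv2.drawContours(out,[cv2.boxPoints(rc).astype(int)],0,(0,255,255),1)
cv2.imwrite("pics/crop1.png",out[:, :800][:600])
```

```text
green [285.6 151.8] 45.0 [[0.6577 0.0983]]
red [328.6 159.6] 45.15 [[0.6439 0.0214]]
blue [364.6 162.7] 48.45 [[ 0.6385 -0.0423]]
yellow [406.8 160.1] 55.05 [[ 0.6433 -0.1165]]
white [  46   51   39  148 3979] [265.9 155.8] ((28.466821670532227, 146.5208740234375), 4.253836154937744) [[0.657  0.1394]]
white [  75  351  258   18 2271] [300.5 214.7] ((257.1236877441406, 10.9769926071167), 1.9251835346221924) [[0.5476 0.073 ]]
white [ 717  481   46  156 4547] [434.5 264. ] ((156.5471954345703, 30.864213943481445), 83.37922668457031) [[ 0.461 -0.169]]
white [127 583 117  91 797] [300.3 288.1] ((68.45992279052734, 141.4921112060547), 50.622398376464844) [[0.4153 0.0712]]
white [407 601 146  50 842] [369.5 281. ] ((49.0, 145.0), 90.0) [[ 0.4294 -0.053 ]]
white [563 608 143  31 600] [407.9 282.1] ((142.18710327148438, 29.5483455657959), 5.751401901245117) [[ 0.4285 -0.1214]]
white [258 646 139  17 603] [331.4 288.6] ((7.196340084075928, 138.6106719970703), 84.49958801269531) [[0.415  0.0152]]
grey [  552   492   142   126 13602] [405.2 263.9] ((123.51095581054688, 133.53854370117188), 85.13549041748047) [[ 0.4583 -0.1231]]
grey [  399   507   134   123 12888] [365.9 266.6] ((121.4084243774414, 125.57307434082031), 84.80557250976562) [[ 0.4523 -0.049 ]]
grey [  247   519   144   139 13183] [329.9 271.1] ((130.11767578125, 141.89930725097656), 85.03025817871094) [[0.4431 0.0191]]
grey [  105   531   131   127 13962] [292.9 272.4] ((124.01824188232422, 128.54335021972656), 85.60128784179688) [[0.4399 0.0895]]
```

```bash
python3 -c "
import cv2;i=cv2.imread('pics/crop1.png');cv2.imwrite('pics/crop1b.png',cv2.resize(i,(640,592)))"
```

```text
(no output)
```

View pics/crop1b.png

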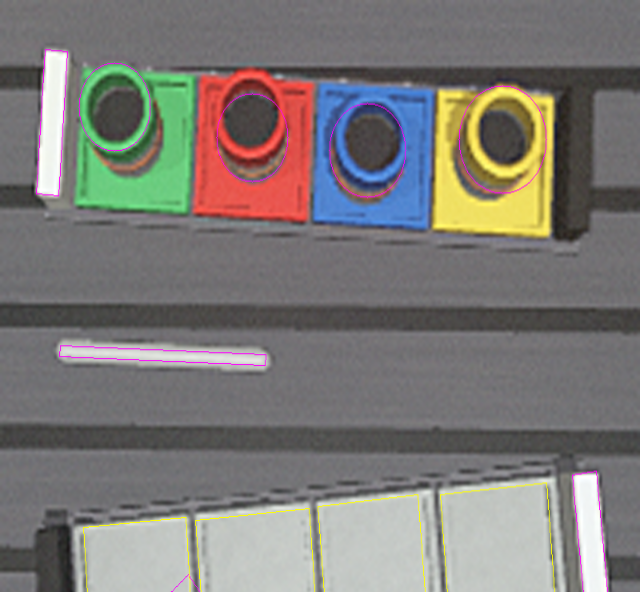

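The crop, which is squeezed a little vertically, confirms the banded pipes. The green fit is good; for the others I read the rims by eye at about red (328,154), blue (366,161), yellow (407,159). In metres that gives green (.657,.098), red (.654,.022), blue (.642,-.044), yellow (.645,-.117). The grey pockets from the white plate are (.458,-.124), (.4515,-.052), (.445,.0195), (.439,.091). I start with yellow, which goes to pocket 1.

>>> arm_command:
  deltas: [0,0,1,0.496,0.49,-0.057,91,0,0,1,0.496,0.49,-0.057,91,0,0,1,0.496,0.49,-0.057,91,0,0,1,0.496,0.49,-0.057,91,0,0,1,0.496,0.49,-0.057,91,0,0,1,0.496,0.49,-0.057,91,0,0,1,0.496,0.49,-0.057,91,0,0,1,0.496,0.49,-0.057,91,0,0,1,0.496,0.49,-0.057,91,0,0,1,0.496,0.49,-0.057,91,0,0,1,0.496,0.49,-0.057,91,0,0,1,0.496,0.49,-0.057,91,0,0,1,0.496,0.49,-0.057,91,0,0,1,0.496,0.49,-0.057,91,0,0,1,0.496,0.49,-0.057,91,0,0,1,0.496,0.49,-0.057,91,0,0,1,0.496,0.49,-0.057,91]
  force: 25

```text
clock: 1.85
position: [0.6443, -0.1182, 0.1506]
ee_rot: [-1.94, -2.471, 0.002]
force: [1.2, -0.8, 0.3]
width: 0.992
gripper_force: 0.0
```

>>> arm_command:
  deltas: [0,0,0.153,0,0,0,91,0,0,0.153,0,0,0,91,0,0,0.153,0,0,0,91,0,0,0.153,0,0,0,91]

```text
clock: 2.25
position: [0.6445, -0.1185, 0.1512]
ee_rot: [1.635, 2.682, -0.001]
force: [-0.3, 0.2, -0.5]
width: 0.993
gripper_force: 0.0
```

My sign for the initial yaw was wrong, so I correct by −27°.

>>> arm_command:
  deltas: [0,0,-0.302,0,0,0,91,0,0,-0.302,0,0,0,91,0,0,-0.302,0,0,0,91,0,0,-0.302,0,0,0,91,0,0,-0.302,0,0,0,91,0,0,-0.302,0,0,0,91]

```text
clock: 2.85
position: [0.6449, -0.1171, 0.1511]
ee_rot: [2.211, 2.231, -0.0]
force: [0.1, 0.0, -0.4]
width: 0.991
gripper_force: 0.0
```

Run:
```python
from h import *
for n in("scene","top"): i=optics.get_image(n); cv2.imwrite(f"pics/{n}1.png",i)
print(sensors.observe()["joints"])
cv2.imwrite("pics/m1.png",np.vstack([cv2.resize(cv2.imread("pics/scene1.png")[130:330,180:480],(720,300)[:2]),cv2.resize(cv2.imread("pics/top1.png")[100:300,220:460],(720,300))]))
```

```text
[ 0.3560474   0.56765643 -0.40149253  1.53502844  0.23950677  1.08782359
 -0.09238985]
```

View pics/scene1.png

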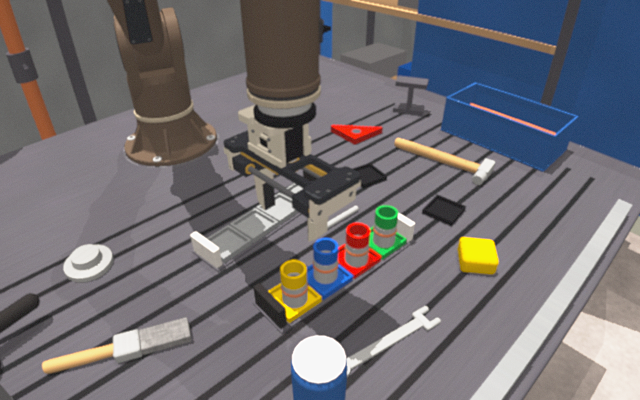

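View pics/top1.png

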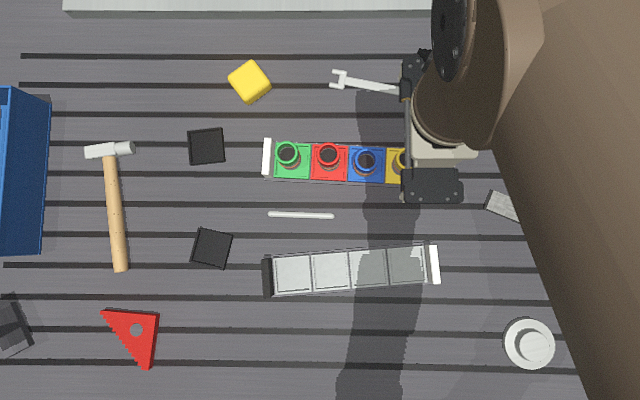

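Run:
```python
from h import *
def pr(n,P):
    c=optics.calibration(n);return cv2.projectPoints(np.array(P,float),np.array(c["rvec"],float),np.array(c["tvec"],float),np.array(c["camera_matrix"],float),np.array(c["D"],float))[0].reshape(-1,2).round(0).tolist()
P=[[.645,-.117,.151],[.695,-.117,.132],[.595,-.117,.132],[.645,-.117,.078],[.642,-.044,.078],[.654,.022,.078],[.657,.098,.078],[.458,-.124,.008],[.439,.091,.008],[.645,-.117,.25]]
for n in("scene","top"): print(n,pr(n,P))
```

```text
scene [[291.0, 232.0], [315.0, 258.0], [270.0, 226.0], [293.0, 267.0], [325.0, 244.0], [357.0, 229.0], [386.0, 211.0], [227.0, 244.0], [304.0, 194.0], [288.0, 175.0]]
top [[415.0, 150.0], [412.0, 123.0], [413.0, 183.0], [407.0, 159.0], [366.0, 161.0], [328.0, 154.0], [286.0, 152.0], [406.0, 264.0], [292.0, 273.0], [428.0, 134.0]]
```

Run:
```python
import cv2
i=cv2.imread("pics/scene1.png")[120:320,200:440];cv2.imwrite("pics/c2.png",cv2.resize(i,(720,600),interpolation=cv2.INTER_CUBIC))
```

```text
(no output)
```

View pics/c2.png

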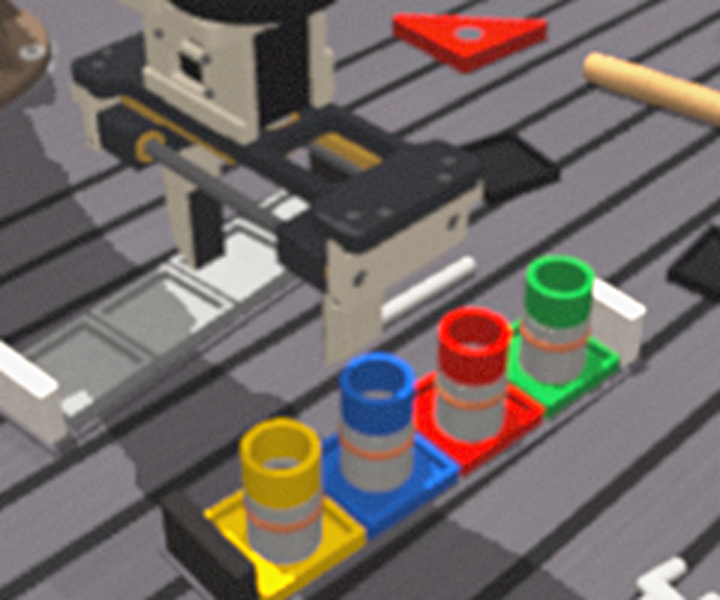

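Run:
```python
from h import *
for s,t in (((361,180),(404,57)),((336.7,167.7),(403,100))):
    A=[(z,np.linalg.norm(ray("scene",s,z)[0]-ray("top",t,z)[0]),ray("scene",s,z)[0].round(3),ray("top",t,z)[0].round(3)) for z in np.arange(.15,.34,.005)]
    print(min(A,key=lambda a:a[1]))
c=cv2.imread("pics/top1.png")[30:230,380:500];cv2.imwrite("pics/c3.png",cv2.resize(c,(360,600),interpolation=cv2.INTER_CUBIC))
s=sensors.observe();print(s["position"],s["ee_rot"])
```

```text
(np.float64(0.27000000000000013), np.float64(0.002695985517451988), array([ 0.74 , -0.081]), array([ 0.742, -0.082]))
(np.float64(0.2650000000000001), np.float64(0.010225185860576582), array([ 0.695, -0.076]), array([ 0.686, -0.081]))
[ 0.64495428 -0.11711907  0.15102294] [-2.21223635e+00 -2.23055960e+00  1.18581968e-06]
```

View pics/c3.png

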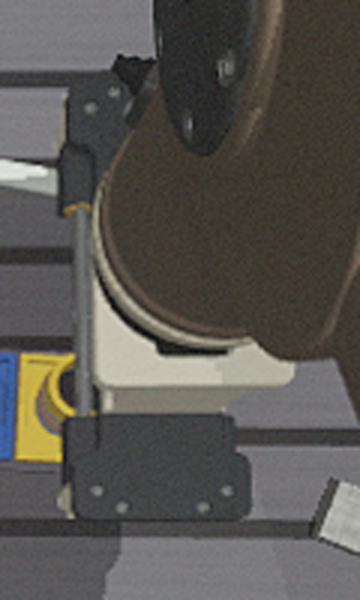

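The TCP's x and y agree with both views, but the fingertips look higher than the reading suggests: scene (313,241) against a predicted (315,258). I descend to the cautious height and look again.

>>> arm_command:
  deltas: [0,0,0,0,0,-0.04,91,0,0,0,0,0,-0.07,91,0,0,0,0,0,-0.089,91,0,0,0,0,0,-0.089,91,0,0,0,0,0,-0.089,91]

```text
clock: 3.45
position: [0.6452, -0.117, 0.0624]
ee_rot: [-2.213, -2.229, -0.0]
force: [0.2, -0.8, 0.2]
width: 0.992
gripper_force: 0.0
```

Run:
```python
from h import *
i=optics.get_image("scene")[140:340,200:440];cv2.imwrite("pics/c4.png",cv2.resize(i,(720,600),interpolation=cv2.INTER_CUBIC))
```

```text
(no output)
```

View pics/c4.png

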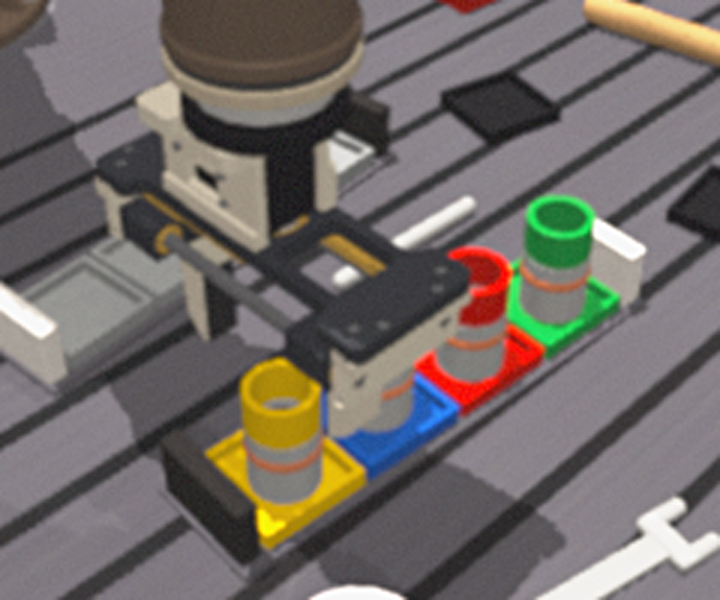

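Scene crop: the fingertips at about (315,286) and (272,252) are roughly 15 px above the prediction, and the coupon top at (294,270) is still clear of the body. So the gripper sits about 30 mm higher than reported. I lower it another 27 mm slowly while watching the force.

>>> arm_command:
  deltas: [0,0,0,0,0,-0.008,91,0,0,0,0,0,-0.016,91,0,0,0,0,0,-0.021,91,0,0,0,0,0,-0.026,91,0,0,0,0,0,-0.026,91]

```text
clock: 4.0
position: [0.6444, -0.1169, 0.0351]
ee_rot: [-2.213, -2.228, 0.001]
force: [0.0, -0.4, -0.9]
width: 0.989
gripper_force: 0.0
```

Run:
```python
from h import *
i=optics.get_image("scene")[140:340,200:440];cv2.imwrite("pics/c5.png",cv2.resize(i,(720,600),interpolation=cv2.INTER_CUBIC))
```

```text
(no output)
```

View pics/c5.png

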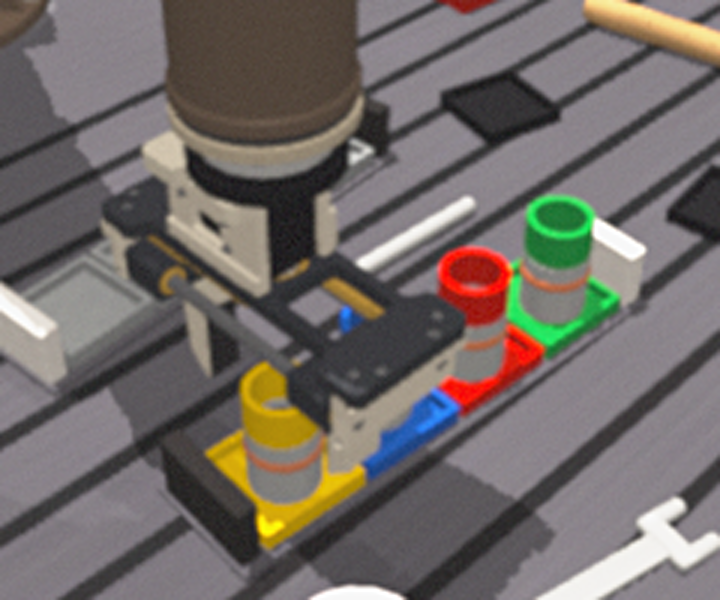

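The tips now sit beside the painted band, with the tip at crop (340,470) matching a true z of about 0.05. I close.

>>> arm_command:
  deltas: [0,0,0,0,0,0,60,0,0,0,0,0,0,45,0,0,0,0,0,0,38,0,0,0,0,0,0,38,0,0,0,0,0,0,36,0,0,0,0,0,0,36,0,0,0,0,0,0,36,0,0,0,0,0,0,36]
  force: 25

```text
clock: 4.85
position: [0.6455, -0.1171, 0.0363]
ee_rot: [2.214, 2.228, 0.001]
force: [0.9, 0.7, 0.8]
width: 0.454
gripper_force: 25.0
```

It grips at 41.8 mm. I lift it and check.

>>> arm_command:
  deltas: [0,0,0,0,0,0.015,36,0,0,0,0,0,0.035,36,0,0,0,0,0,0.06,36,0,0,0,0,0,0.06,36,0,0,0,0,0,0.06,36]

```text
clock: 5.35
position: [0.645, -0.117, 0.0965]
ee_rot: [2.214, 2.228, 0.0]
force: [0.4, 0.2, -3.2]
width: 0.449
gripper_force: 24.9
```

Run:
```python
from h import *
i=optics.get_image("scene")[140:340,200:440];cv2.imwrite("pics/c6.png",cv2.resize(i,(720,600),interpolation=cv2.INTER_CUBIC))
```

```text
(no output)
```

View pics/c6.png

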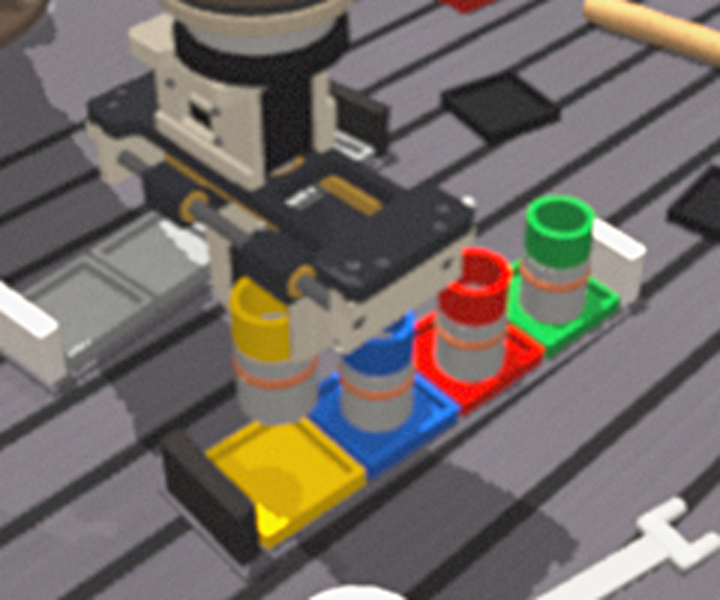

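The coupon hangs upright above the empty yellow pocket. I carry it to inspection pocket 1, lower, release, and go back up.

>>> arm_command:
  deltas: [0,0,0,-0.02,0,0,36,0,0,0,-0.05,-0.002,0,36,0,0,0,-0.09,-0.004,0,36,0,0,0,-0.13,-0.006,0,36,0,0,0,-0.165,-0.007,0,36,0,0,0,-0.187,-0.007,0,36,0,0,0,-0.187,-0.007,0,36,0,0,0,-0.187,-0.007,0,36,0,0,0,-0.187,-0.007,-0.02,36,0,0,0,-0.187,-0.007,-0.04,36,0,0,0,-0.187,-0.007,-0.052,36,0,0,0,-0.187,-0.007,-0.057,36,0,0,0,-0.187,-0.007,-0.06,36,0,0,0,-0.187,-0.007,-0.06,36,0,0,0,-0.187,-0.007,-0.06,36]

```text
clock: 6.9
position: [0.4586, -0.124, 0.0365]
ee_rot: [2.213, 2.228, 0.001]
force: [0.1, 0.4, -2.5]
width: 0.451
gripper_force: 25.0
```

>>> arm_command:
  deltas: [0,0,0,0,0,0,46,0,0,0,0,0,0,60,0,0,0,0,0,0,80,0,0,0,0,0,0,91,0,0,0,0,0,0,91,0,0,0,0,0,0.03,91,0,0,0,0,0,0.07,91,0,0,0,0,0,0.08,91,0,0,0,0,0,0.08,91]

```text
clock: 7.8
position: [0.4593, -0.1243, 0.1176]
ee_rot: [2.212, 2.226, 0.003]
force: [0.2, -0.0, -0.1]
width: 0.984
gripper_force: 0.0
```

Run:
```python
from h import *
i=optics.get_image("scene")[110:310,160:400];cv2.imwrite("pics/c7.png",cv2.resize(i,(720,600),interpolation=cv2.INTER_CUBIC))
```

```text
(no output)
```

View pics/c7.png

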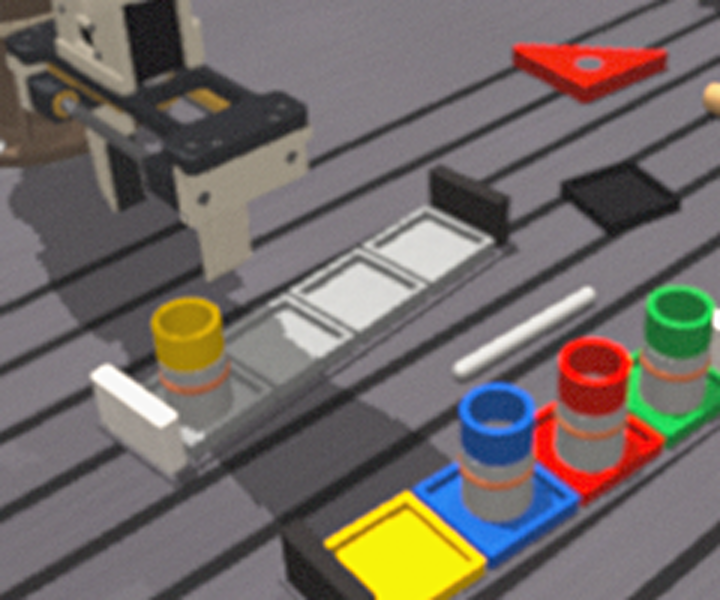

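Yellow stands upright in pocket 1 next to the white plate (scene (222,230)). Blue is next.

>>> arm_command:
  deltas: [0,0,0,0.03,0.013,0,91,0,0,0,0.07,0.03,0,91,0,0,0,0.11,0.048,0,91,0,0,0,0.15,0.066,0,91,0,0,0,0.183,0.08,0,91,0,0,0,0.183,0.08,0,91,0,0,0,0.183,0.08,0,91,0,0,0,0.183,0.08,-0.03,91,0,0,0,0.183,0.08,-0.06,91,0,0,0,0.183,0.08,-0.081,91,0,0,0,0.183,0.08,-0.081,91,0,0,0,0.183,0.08,-0.081,91]

```text
clock: 9.05
position: [0.64, -0.0447, 0.0349]
ee_rot: [-2.214, -2.228, 0.002]
force: [-0.9, 0.8, 0.2]
width: 0.991
gripper_force: 0.0
```

>>> arm_command:
  deltas: [0,0,0,0,0,0,60,0,0,0,0,0,0,45,0,0,0,0,0,0,38,0,0,0,0,0,0,38,0,0,0,0,0,0,36,0,0,0,0,0,0,36,0,0,0,0,0,0,36,0,0,0,0,0,0,36]
  force: 25

```text
clock: 9.85
position: [0.6417, -0.044, 0.0353]
ee_rot: [2.213, 2.228, 0.001]
force: [1.4, 0.3, 2.4]
width: 0.447
gripper_force: 25.0
```

Gripped. I lift, carry to pocket 2 (.4515,-.052) and release.

>>> arm_command:
  deltas: [0,0,0,0,0,0.02,36,0,0,0,0,0,0.045,36,0,0,0,0,0,0.06,36,0,0,0,-0.02,0,0.06,36,0,0,0,-0.05,-0.002,0.06,36,0,0,0,-0.09,-0.004,0.06,36,0,0,0,-0.13,-0.006,0.06,36,0,0,0,-0.168,-0.008,0.06,36,0,0,0,-0.19,-0.008,0.06,36,0,0,0,-0.19,-0.008,0.06,36,0,0,0,-0.19,-0.008,0.06,36,0,0,0,-0.19,-0.008,0.04,36,0,0,0,-0.19,-0.008,0.02,36,0,0,0,-0.19,-0.008,0.008,36,0,0,0,-0.19,-0.008,0.003,36,0,0,0,-0.19,-0.008,0,36,0,0,0,-0.19,-0.008,0,36,0,0,0,-0.19,-0.008,0,36]

```text
clock: 11.65
position: [0.4516, -0.0519, 0.0355]
ee_rot: [2.214, 2.228, 0.001]
force: [0.1, -0.7, -2.7]
width: 0.446
gripper_force: 25.0
```

>>> arm_command:
  deltas: [0,0,0,0,0,0,46,0,0,0,0,0,0,60,0,0,0,0,0,0,80,0,0,0,0,0,0,91,0,0,0,0,0,0,91,0,0,0,0,0,0.03,91,0,0,0,0,0,0.07,91,0,0,0,0,0,0.08,91,0,0,0,0,0,0.08,91]

```text
clock: 12.55
position: [0.4523, -0.0522, 0.1165]
ee_rot: [2.212, 2.226, 0.003]
force: [1.0, 0.1, -0.4]
width: 0.994
gripper_force: 0.0
```

>>> arm_command:
  deltas: [0,0,0,0.03,0.01,0,91,0,0,0,0.07,0.025,0,91,0,0,0,0.11,0.04,0,91,0,0,0,0.15,0.055,0,91,0,0,0,0.19,0.07,0,91,0,0,0,0.202,0.074,0,91,0,0,0,0.202,0.074,0,91,0,0,0,0.202,0.074,0,91,0,0,0,0.202,0.074,-0.03,91,0,0,0,0.202,0.074,-0.06,91,0,0,0,0.202,0.074,-0.08,91,0,0,0,0.202,0.074,-0.08,91,0,0,0,0.202,0.074,-0.08,91]

```text
clock: 13.85
position: [0.6522, 0.0214, 0.0353]
ee_rot: [-2.214, -2.228, 0.001]
force: [-0.9, -0.4, 0.4]
width: 0.991
gripper_force: 0.0
```

>>> arm_command:
  deltas: [0,0,0,0,0,0,60,0,0,0,0,0,0,45,0,0,0,0,0,0,38,0,0,0,0,0,0,38,0,0,0,0,0,0,36,0,0,0,0,0,0,36,0,0,0,0,0,0,36,0,0,0,0,0,0,36]
  force: 25

```text
clock: 14.65
position: [0.6537, 0.0221, 0.0353]
ee_rot: [2.214, 2.228, 0.001]
force: [1.9, 0.2, 1.1]
width: 0.458
gripper_force: 24.9
```

>>> arm_command:
  deltas: [0,0,0,0,0,0.02,36,0,0,0,0,0,0.045,36,0,0,0,0,0,0.06,36,0,0,0,-0.02,0,0.06,36,0,0,0,-0.05,-0.002,0.06,36,0,0,0,-0.09,-0.003,0.06,36,0,0,0,-0.13,-0.003,0.06,36,0,0,0,-0.17,-0.003,0.06,36,0,0,0,-0.2,-0.003,0.06,36,0,0,0,-0.208,-0.003,0.06,36,0,0,0,-0.208,-0.003,0.06,36,0,0,0,-0.208,-0.003,0.06,36,0,0,0,-0.208,-0.003,0.04,36,0,0,0,-0.208,-0.003,0.02,36,0,0,0,-0.208,-0.003,0.008,36,0,0,0,-0.208,-0.003,0.003,36,0,0,0,-0.208,-0.003,0,36,0,0,0,-0.208,-0.003,0,36,0,0,0,-0.208,-0.003,0,36]

```text
clock: 16.55
position: [0.4456, 0.0191, 0.0355]
ee_rot: [2.214, 2.228, 0.001]
force: [-0.5, -0.7, -4.1]
width: 0.459
gripper_force: 24.9
```

>>> arm_command:
  deltas: [0,0,0,0,0,0,46,0,0,0,0,0,0,60,0,0,0,0,0,0,80,0,0,0,0,0,0,91,0,0,0,0,0,0,91,0,0,0,0,0,0.03,91,0,0,0,0,0,0.07,91,0,0,0,0,0,0.08,91,0,0,0,0,0,0.08,91]

```text
clock: 17.45
position: [0.4463, 0.019, 0.1165]
ee_rot: [2.213, 2.226, 0.004]
force: [0.7, -0.5, -0.9]
width: 0.987
gripper_force: 0.0
```

>>> arm_command:
  deltas: [0,0,0,0.03,0.01,0,91,0,0,0,0.07,0.025,0,91,0,0,0,0.11,0.04,0,91,0,0,0,0.15,0.055,0,91,0,0,0,0.19,0.07,0,91,0,0,0,0.211,0.078,0,91,0,0,0,0.211,0.078,0,91,0,0,0,0.211,0.078,0,91,0,0,0,0.211,0.078,-0.03,91,0,0,0,0.211,0.078,-0.06,91,0,0,0,0.211,0.078,-0.08,91,0,0,0,0.211,0.078,-0.08,91,0,0,0,0.211,0.078,-0.08,91]

```text
clock: 18.75
position: [0.6552, 0.0965, 0.0351]
ee_rot: [-2.214, -2.228, 0.002]
force: [-0.1, -0.3, 1.0]
width: 0.988
gripper_force: 0.0
```

>>> arm_command:
  deltas: [0,0,0,0,0,0,60,0,0,0,0,0,0,45,0,0,0,0,0,0,38,0,0,0,0,0,0,38,0,0,0,0,0,0,36,0,0,0,0,0,0,36,0,0,0,0,0,0,36,0,0,0,0,0,0,36]
  force: 25

```text
clock: 19.55
position: [0.6564, 0.0971, 0.0352]
ee_rot: [2.214, 2.228, 0.001]
force: [1.6, -0.0, 0.1]
width: 0.447
gripper_force: 25.0
```

>>> arm_command:
  deltas: [0,0,0,0,0,0.02,36,0,0,0,0,0,0.045,36,0,0,0,0,0,0.06,36,0,0,0,-0.02,0,0.06,36,0,0,0,-0.05,-0.003,0.06,36,0,0,0,-0.09,-0.007,0.06,36,0,0,0,-0.13,-0.007,0.06,36,0,0,0,-0.17,-0.007,0.06,36,0,0,0,-0.205,-0.007,0.06,36,0,0,0,-0.217,-0.007,0.06,36,0,0,0,-0.217,-0.007,0.06,36,0,0,0,-0.217,-0.007,0.06,36,0,0,0,-0.217,-0.007,0.04,36,0,0,0,-0.217,-0.007,0.02,36,0,0,0,-0.217,-0.007,0.008,36,0,0,0,-0.217,-0.007,0.003,36,0,0,0,-0.217,-0.007,0,36,0,0,0,-0.217,-0.007,0,36,0,0,0,-0.217,-0.007,0,36]

```text
clock: 21.45
position: [0.4395, 0.0902, 0.0355]
ee_rot: [2.214, 2.228, 0.001]
force: [-0.1, 0.4, -3.4]
width: 0.447
gripper_force: 25.0
```

>>> arm_command:
  deltas: [0,0,0,0,0,0,46,0,0,0,0,0,0,60,0,0,0,0,0,0,80,0,0,0,0,0,0,91,0,0,0,0,0,0,91,0,0,0,0,0,0.03,91,0,0,0,0,0,0.07,91,0,0,0,0,0,0.11,91,0,0,0,0,0,0.15,91,0,0,0,0,0.04,0.17,91,0,0,0,0,0.08,0.17,91,0,0,0,0,0.12,0.17,91,0,0,0,0,0.16,0.17,91,0,0,0,0,0.2,0.17,91,0,0,0,0,0.24,0.17,91,0,0,0,0,0.25,0.17,91,0,0,0,0,0.25,0.17,91,0,0,0,0,0.25,0.17,91]

```text
clock: 23.25
position: [0.4391, 0.3387, 0.2047]
ee_rot: [2.214, 2.228, -0.002]
force: [-0.2, -0.5, -0.5]
width: 0.988
gripper_force: 0.0
```

Run:
```python
from h import *
i=optics.get_image("scene")[100:300,160:460];j=optics.get_image("top")[110:310,220:460]
cv2.imwrite("pics/f1.png",np.vstack([cv2.resize(i,(450,300)),cv2.copyMakeBorder(cv2.resize(j,(360,300)),0,0,0,90,0)]))
```

```text
(no output)
```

View pics/f1.png

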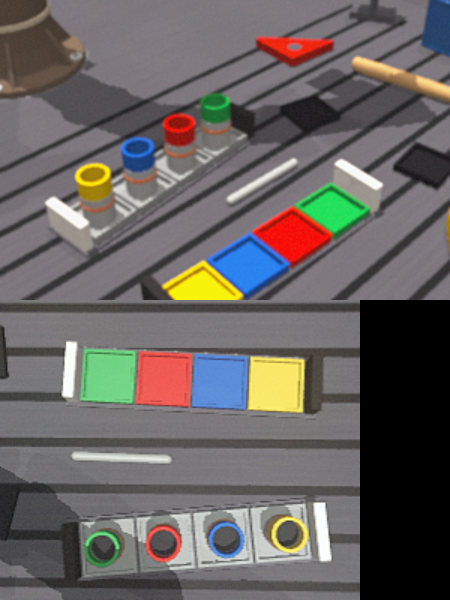

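All four stand upright in the right order, yellow next to the white plate. A quick numeric check of the rims comes before handing in.

Run:
```python
from h import *
for x,y in((289,534),(226,539),(163,542),(102,547)): 
    p=ray("top",(220+x/1.5,110+(y-300)/1.5),.078)[0]; d=p-[.461,-.169]; e=np.array([-.086,.996]); print(p.round(3),(d@e).round(3),(d@[.996,.086]).round(3))
```

```text
[ 0.459 -0.125] 0.044 0.002
[ 0.452 -0.053] 0.116 0.001
[0.448 0.02 ] 0.189 0.003
[0.442 0.09 ] 0.259 0.003
```

```bash
python3 -c "
from cell import arm
print(arm.sign_off())"
```

```text
the job is handed in; nothing more can be done
None
```

The job is handed in: all four coupons stand upright in the inspection rack in reverse order, each measured within about 3 mm of its pocket centre, after about 23 s; the sign-off returned no verdict.

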